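# Press the teapot lids home, palest clay first

### The job

The lids of the three teapots on the ware board stand slightly proud. With the fingertips, gently press down on each lid's knob until the lid is fully home, going from the palest clay to the darkest so that dark dust is not carried onto pale clay: first the buff pot, then the red one, then the near-black one. Do not pick up, shift or tip the pots or anything else.

Things in the scene. Friction and masses are not known exactly. Their poses are not given: they have to be found in the camera images.
- board: fixed wooden ware board flat on the table, 270 (x) x 560 (y) x 18 mm high; origin at the centre of its underside. The three teapots stand in a row along its y axis on the half nearer the robot; the cup and the spare lid stand on its far half
- pot_buff: loose teapot of pale buff (cream) clay, about 0.35 kg: round body 86 mm across and 58 mm high without its lid, spout towards its -x and handle towards its +x, each reaching about 75 mm from the centre; origin at the centre of its underside, z up
- lid_buff (a joint): how far that pot's lid is pressed in, m: 0 = 8 mm proud, 0.008 = fully home, rim on the pot; starts between 0 and 0.0025. The lid (66 mm across, pale plug below) slides straight down against about 3 N, stays where left and cannot be drawn out. A soft seal at the bottom, about 15 N/mm, lets it read up to 1.5 mm more while pressed. 6 to 12 N seats it; over 25 N cracks the pot
- lid_buff_top (a point): centre of the flat top of that lid's round knob (22 mm across, 12 mm high, on the pot's axis), the spot to press; 95 mm above the pot's underside when 8 mm proud, 87 mm when home; moves with the lid
- pot_red: loose teapot of brick-red clay, about 0.35 kg: round body 86 mm across and 64 mm high without its lid, spout towards its -x and handle towards its +x, each reaching about 75 mm from the centre; origin at the centre of its underside, z up
- lid_red (a joint): how far that pot's lid is pressed in, m: 0 = 8 mm proud, 0.008 = fully home, rim on the pot; starts between 0 and 0.0025. The lid (66 mm across, pale plug below) slides straight down against about 3 N, stays where left and cannot be drawn out. A soft seal at the bottom, about 15 N/mm, lets it read up to 1.5 mm more while pressed. 6 to 12 N seats it; over 25 N cracks the pot
- lid_red_top (a point): centre of the flat top of that lid's round knob (22 mm across, 12 mm high, on the pot's axis), the spot to press; 101 mm above the pot's underside when 8 mm proud, 93 mm when home; moves with the lid
- pot_dark: loose teapot of near-black clay, about 0.35 kg: round body 86 mm across and 70 mm high without its lid, spout towards its -x and handle towards its +x, each reaching about 75 mm from the centre; origin at the centre of its underside, z up
- lid_dark (a joint): how far that pot's lid is pressed in, m: 0 = 8 mm proud, 0.008 = fully home, rim on the pot; starts between 0 and 0.0025. The lid (66 mm across, pale plug below) slides straight down against about 3 N, stays where left and cannot be drawn out. A soft seal at the bottom, about 15 N/mm, lets it read up to 1.5 mm more while pressed. 6 to 12 N seats it; over 25 N cracks the pot
- lid_dark_top (a point): centre of the flat top of that lid's round knob (22 mm across, 12 mm high, on the pot's axis), the spot to press; 107 mm above the pot's underside when 8 mm proud, 99 mm when home; moves with the lid
- cup: loose white tea cup, 68 mm across, 55 mm high, bystander; origin under its centre
- spare_lid: loose orange-brown lid lying on the board, 66 mm across, 30 mm high with its knob, bystander; origin under its centre
- jar: loose amber jar with a black cap on the table left of the board, 66 mm across, 90 mm high, bystander; origin under its centre
- block: loose wooden block on the table right of the board, 100 x 60 x 40 mm, bystander; origin under its centre

How it is judged:
On the way, in this order (a step that is already met when the one before it is completed fails the run):
1. the buff pot's lid is pressed home (within 1.5 mm) (value of joint lid_buff above 0.0065 m), for 0.1 s.
2. the red pot's lid is pressed home (within 1.5 mm) (value of joint lid_red above 0.0065 m), for 0.1 s.
3. the dark pot's lid is pressed home (within 1.5 mm) (value of joint lid_dark above 0.0065 m), for 0.1 s.
At the end, for the whole second after the job is handed in: All three lids are home to within 1.5 mm, and the three pots stand upright and at rest; pots, cup, spare lid, jar and block are within 20 mm of where they started (value of joint each of lid_buff, lid_red, lid_dark above 0.0065 m and distance of each of pot_buff, pot_red, pot_dark, cup, spare_lid, jar, block from where it was at the start of the episode below 0.02 m and angle between each of pot_buff, pot_red, pot_dark's own z axis and vertical below 0.1 rad and linear speed of each of pot_buff, pot_red, pot_dark below 0.02 m/s); the robot touches nothing.
It fails at once if the red lid is pressed in before the buff lid is home (value of joint lid_red above 0.005 m and value of joint lid_buff below 0.0065 m).
It fails at once if the dark lid is pressed in before the red lid is home (value of joint lid_dark above 0.005 m and value of joint lid_red below 0.0065 m).
It fails at once if a teapot is pressed or knocked harder than 25 N (contact force between any of the arm, the fingers and pot_buff above 25 N or contact force between any of the arm, the fingers and pot_red above 25 N or contact force between any of the arm, the fingers and pot_dark above 25 N).
It fails at once if a teapot is lifted, carried, tipped or pushed more than 20 mm from its place (distance of any of pot_buff, pot_red, pot_dark from where it was at the start of the episode above 0.02 m or angle between any of pot_buff, pot_red, pot_dark's own z axis and vertical above 0.25 rad).
It fails at once if the cup, spare lid, jar or block is lifted or moved more than 20 mm (distance of any of cup, spare_lid, jar, block from where it was at the start of the episode above 0.02 m).
It also fails if it takes over 48 s, if anything falls off the work surface, if the arm or the gripper's body presses on something with over 40 N, if the wrist force passes 120 N, or if a joint passes its speed limit or range.

### The arm

A 6-joint arm with a two-finger parallel gripper is mounted at the origin on the work surface. World frame = base frame: x ahead of the robot, y to its left, z up, the work surface at z = 0. Lengths are in m, angles in rad, forces in N, time in s.
With the tool pointing down it reaches from about 0.375 to 0.975 m from the base axis. Payload 3.8 kg.
Tool frame: the origin (TCP) lies between the finger pads; the fingertips stand 22 mm ahead of it and the grasp point (between the pads) lies 3 mm ahead of it (bot.tip_reach is the distance from the TCP to the fingertips, in m); z points along the fingers, y is the line along which they close (so a half turn about z gives the same grasp; the last joint's range is limited). The gripper opens to 88 mm and grips with 3 to 60 N. Pads are 18 mm wide; open, the fingers measure 123 mm over their backs; the gripper's body (75 mm by 187 mm) begins 45 mm behind the grasp point.
Start: joints at [1.115, 0.264, 1.604, -0, 1.274, -0.037], TCP at [0.274, 0.617, 0.261] pointing down, gripper open.
Joint ranges: [-2.63, 2.63], [-0.94, 2.18], [0.31, 2.57], [-1.31, 4.45], [0, 2.66], [-2.55, 2.55]. Speed limits (rad/s): [2.57, 2.57, 3.14, 3.14, 3.14, 3.14].

### API

Orientations are given as [roll, pitch, yaw] about the fixed x, y, z axes, in that order (R = Rz(yaw) Ry(pitch) Rx(roll)).
In Python, from cell import bot gives the robot as it stands.
- The arm moves only by the tool play_rows, never from a script. Its argument "series" is a list of rows, each a list of 3 entries, a list of its own where there are three numbers: the shift along the tool's x, y, z each as a share of 0.03 m, from -1 to 1, then the turn about the tool's z as a share of pi rad, from -1 to 1, then the closure in counts, from 0 (fully open) to 255 (shut). A call has 1 to 5 rows; each row shifts and turns the commanded pose from where the row before left it, along the tool's axes as they then stand; what a row does not reach is not made up. A row lasts 1/8 s, in which the tool goes at most 62.5 mm and 10.7 degrees, less where a joint would pass 70% of its speed; a pose out of reach is approached as far as the arm can. A call with a number of a shift or a turn outside -1 to 1 is refused whole. A call with a gripper value outside its range is refused whole. The fingers move at their own pace and stop on an object; the grip force is fixed at half the most. Time passes only in rows, so rows that do not move let the fingers close. It gives the time, the measured TCP pose, the force, the opening and the grip force at its end, in the units of the state.
- bot.observe(): the state, without advancing time (a new reading comes with each control period).
- bot.snapshot(name): name is "scene" or "side" or "wrist"; returns the picture (400x640x3 uint8, red, green, blue); there is no depth.
- bot.get_calibration(name): a dict with "K" (3x3 intrinsics, pixels), "view" (4x4, takes a point from world to camera coordinates); the wrist camera has in their place "T_tool_cam" (4x4, takes a point from camera to tool coordinates, whose origin is the TCP and whose axes are the flange's). Camera axes: x right, y down, z forward; pixel columns grow to the right and rows downward; lengths in m; the calibration is good to about 2 mm. A picture is of the moment at which its call begins: read the wrist's pose just before it. get_calibration takes no time and is no camera call.
- bot.hand_in(): hands the job in; it is judged then, once.
The state is a dict: "clock": time; "joints": joint angles; "joint_vel": joint speeds; "joint_torque": joint torques, N m; "ee_pos": TCP position; "ee_rot": TCP orientation; "ft_force": force on the tool from outside, world axes, zero at the start; "moment": the same for the moment, N m; "finger_gap": finger opening in m; "grip_force": force on a finger pad.
Only numpy, scipy, OpenCV 4.12 (cv2) and the standard library are available. Lean on these libraries where they do the work, as an engineer would, in place of code of your own. Each camera call takes 0.05 s, during which the arm holds its last target. There are 200 camera calls.

## Working session

There is one attempt and no reset: what is moved stays moved. The work goes in short steps, Python scripts to look and compute and a tool call to move; the robot and the scene stay as the last step left them, time stands still between calls to the robot, and variables do not carry over. Pictures are saved under pics/ and viewed, at most 10 in all, crops included, and the job is handed in when it is done.

Besides the shell and the picture viewer there is one more tool, called by a JSON object that holds its "api" and its "payload", one argument or row to a line. play_rows: Moves the arm, as the interface text tells. Its arguments: {"type":"object","properties":{"series":{"type":"array","items":{"type":"array"}}},"required":["series"]}

```bash
mkdir -p pics
python3 - <<'E'
from cell import bot
import cv2,numpy as np
np.set_printoptions(precision=4,suppress=True)
s=bot.observe();print(s['clock'],s['ee_pos'],s['ee_rot'],s['ft_force'],s['finger_gap'],bot.tip_reach)
for n in("scene","side"):
    cv2.imwrite(f"pics/{n}0.png",bot.snapshot(n)[...,::-1]);c=bot.get_calibration(n);print(n,c["K"],c["view"])
print(bot.get_calibration("wrist"))
E
```

```text
0.0 [0.2742 0.6161 0.2594] [-3.1394 -0.0001  2.7228] [ 1.0208 -0.0882  0.3896] 0.08851963222540266 0.022
scene [[370.2744   0.     321.0854]
 [  0.     370.2744 199.1849]
 [  0.       0.       1.    ]] [[-0.5419  0.8404 -0.005   0.3081]
 [ 0.627   0.4002 -0.6684 -0.3135]
 [-0.5597 -0.3653 -0.7438  1.5538]
 [ 0.      0.      0.      1.    ]]
side [[474.7456   0.     322.1876]
 [  0.     474.7456 195.2638]
 [  0.       0.       1.    ]] [[ 0.7063 -0.7078 -0.0168 -0.3842]
 [-0.485  -0.4664 -0.7397  0.3541]
 [ 0.5157  0.5306 -0.6727  1.1397]
 [ 0.      0.      0.      1.    ]]
{'K': array([[300.5621,   0.    , 318.6588],
       [  0.    , 300.5621, 202.651 ],
       [  0.    ,   0.    ,   1.    ]]), 'T_tool_cam': array([[ 0.    , -0.954 , -0.2999,  0.0768],
       [ 1.    , -0.0002,  0.0006, -0.0005],
       [-0.0006, -0.2999,  0.954 , -0.1244],
       [ 0.    ,  0.    ,  0.    ,  1.    ]])}
```

View pics/scene0.png

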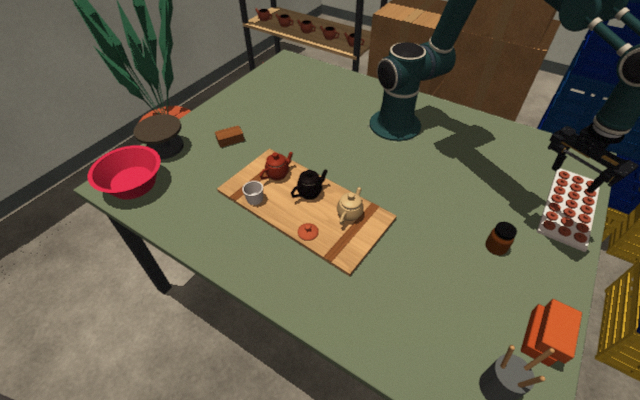

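View pics/side0.png

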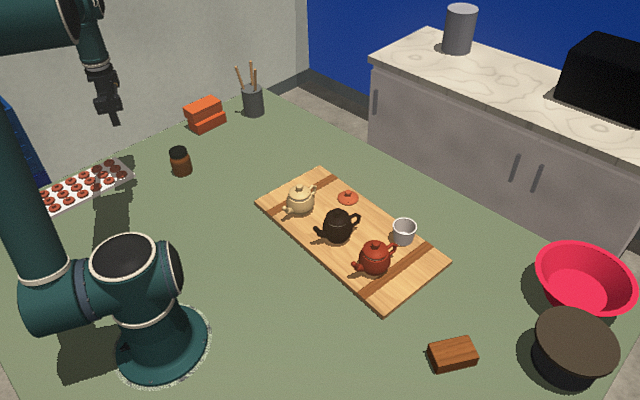

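Run:
```python
import cv2,numpy as np
a=cv2.imread("pics/scene0.png")[140:240,250:383];b=cv2.imread("pics/side0.png")[175:275,280:413]
cv2.imwrite("pics/crop0.png",np.hstack([cv2.resize(x,(400,300),interpolation=cv2.INTER_CUBIC) for x in(a,b)]))
```

```text
(no output)
```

View pics/crop0.png

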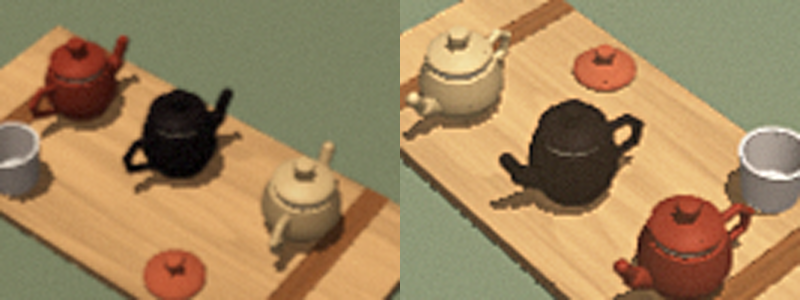

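The crop (3x) shows knob tops at scene: buff (351,194), dark (310,171), red (276,155). Side: buff (299,187), dark (338,210), red (375,243). Dark stands between the other two.

```bash
cat > h.py <<'E'
from cell import bot
import numpy as np,cv2
from scipy.spatial.transform import Rotation as R
np.set_printoptions(precision=4,suppress=True)
def P(n): c=bot.get_calibration(n); return c["K"]@c["view"][:3]
def pose(s):
    T=np.eye(4);T[:3,:3]=R.from_euler('xyz',s['ee_rot']).as_matrix();T[:3,3]=s['ee_pos'];return T
def go(p,s=None):
    "shift in tool axes, rows' units"
    s=s or bot.observe();return pose(s)[:3,:3].T@(np.array(p)-s['ee_pos'])/0.03
E
python3 - <<'E'
from h import *
a={'buff':((351,193.7),(299,187.3)),'dark':((309.7,171),(337.7,210.3)),'red':((275.7,154.7),(375.3,242.7))}
for k,(u,v) in a.items():
    X=cv2.triangulatePoints(P("scene"),P("side"),np.array(u,float),np.array(v,float)).ravel();X=X[:3]/X[3];print(k,X)
    for n,w in(("scene",u),("side",v)):
        q=P(n)@np.append(X,1);print(q[:2]/q[2]-w)
s=bot.observe();print(pose(s))
print(go([0.45,0.1,0.26]))
E
```

```text
buff [0.5337 0.0851 0.107 ]
[-0.8245  0.1856]
[-0.5325 -0.1119]
dark [ 0.531  -0.072   0.1209]
[-1.2795  0.1752]
[-0.9211 -0.0988]
red [ 0.5182 -0.2184  0.1125]
[-0.7149  0.0428]
[-0.5783 -0.0069]
[[-0.9136  0.4066 -0.0009  0.2743]
 [ 0.4066  0.9136 -0.0018  0.6161]
 [ 0.0001 -0.002  -1.      0.2595]
 [ 0.      0.      0.      1.    ]]
[-12.3482 -13.3357   0.0103]
```

{"api": "play_rows", "payload": {
  "series": [
    [[-0.95,-0.8,0],0,255],
    [[-0.95,-0.8,0],0,255],
    [[-0.95,-0.8,0],0,255],
    [[-0.95,-0.8,0],0,255],
    [[-0.95,-0.8,0],0,255]
  ]
}}

```text
clock: 0.72
ee_pos: [0.356, 0.4477, 0.2601]
ee_rot: [-3.141, -0.0, 2.723]
ft_force: [0.3, -0.2, 0.1]
finger_gap: 0.0404
grip_force: 0.0
```

{"api": "play_rows", "payload": {
  "series": [
    [[-0.95,-0.8,0],0,255],
    [[-0.95,-0.8,0],0,255],
    [[-0.95,-0.8,0],0,255],
    [[-0.95,-0.8,0],0,255],
    [[-0.95,-0.8,0],0,255]
  ]
}}

```text
clock: 1.35
ee_pos: [0.4374, 0.2802, 0.2603]
ee_rot: [-3.141, -0.0, 2.723]
ft_force: [0.8, 0.4, 0.0]
finger_gap: 0.0004
grip_force: 0.0
```

{"api": "play_rows", "payload": {
  "series": [
    [[-0.95,-0.8,0],0,255],
    [[-0.95,-0.8,0],0,255],
    [[-0.95,-0.8,0],0,255],
    [[-0.95,-0.8,0],0,255],
    [[-0.95,-0.8,0],0,255]
  ]
}}

```text
clock: 1.98
ee_pos: [0.5187, 0.1127, 0.2603]
ee_rot: [-3.141, -0.001, 2.723]
ft_force: [0.2, 0.5, -0.4]
finger_gap: 0.0005
grip_force: 0.0
```

{"api": "play_rows", "payload": {
  "series": [
    [[-0.85,-0.65,0],0,255],
    [[0,0,0],0,255],
    [[0,0,0],0,255]
  ]
}}

```text
clock: 2.35
ee_pos: [0.5335, 0.0861, 0.2603]
ee_rot: [-3.142, -0.001, 2.722]
ft_force: [0.3, -0.3, 0.0]
finger_gap: 0.0006
grip_force: 0.0
```

Run:
```python
from h import *
s=bot.observe();im=bot.snapshot("wrist");cv2.imwrite("pics/w1.png",im[...,::-1])
print(s['clock'],s['ee_pos'],s['ee_rot'],s['ft_force'],s['finger_gap'],s['joints'])
```

```text
2.35 [0.5335 0.0861 0.2603] [-3.1415 -0.0012  2.7224] [ 0.2807 -0.2875  0.0396] 0.000608692213491549 [ 0.1136  0.01    1.8916  0.0006  1.2411 -1.0382]
```

View pics/w1.png

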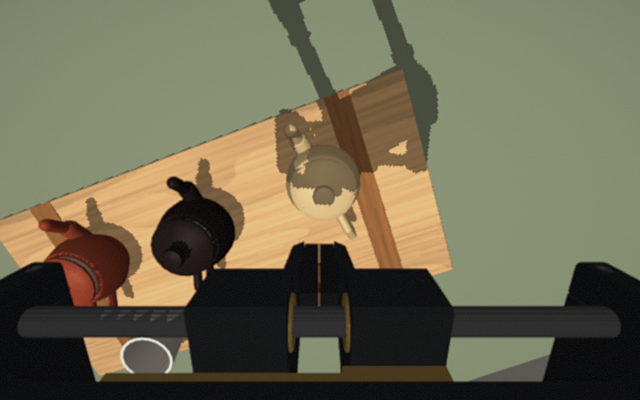

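Wrist view: buff knob at (324,195), dark knob near (176,251), fingertips at (318,245).

```bash
cat >> h.py <<'E'
def ray(uv,z,s=None):
    s=s or bot.observe();c=bot.get_calibration("wrist");T=pose(s)@c["T_tool_cam"]
    d=T[:3,:3]@np.linalg.solve(c["K"],np.array([*uv,1.]));o=T[:3,3];return o+d*(z-o[2])/d[2]
E
python3 - <<'E'
from h import *
p=ray((324,195),.112);print(p,go([p[0],p[1],.26]));print(ray((176,251),.1235))
im=cv2.cvtColor(bot.snapshot("wrist")[160:230,280:370],cv2.COLOR_RGB2BGR);cv2.imwrite("pics/w1c.png",cv2.resize(im,None,fx=7,fy=7,interpolation=cv2.INTER_CUBIC))
E
```

```text
[0.5365 0.0902 0.112 ] [-0.0426  0.1577  0.0126]
[ 0.5269 -0.0608  0.1235]
```

View pics/w1c.png

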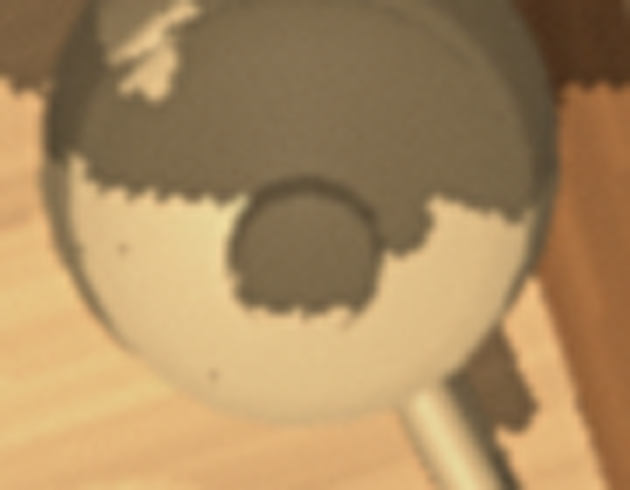

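{"api": "play_rows", "payload": {
  "series": [
    [[-0.05,0.13,0.78],0,255],
    [[0,0,0.78],0,255],
    [[0,0,0.78],0,255],
    [[0,0,0.78],0,255],
    [[0,0,0.5],0,255]
  ]
}}

```text
clock: 3.08
ee_pos: [0.536, 0.0896, 0.1509]
ee_rot: [-3.141, -0.001, 2.724]
ft_force: [0.0, -0.3, 0.4]
finger_gap: 0.0004
grip_force: 0.0
```

{"api": "play_rows", "payload": {
  "series": [
    [[0,0,0.2],0,255],
    [[0,0,0.1],0,255],
    [[0,0,0],0,255]
  ]
}}

```text
clock: 3.45
ee_pos: [0.5374, 0.0888, 0.1437]
ee_rot: [3.141, 0.001, 2.723]
ft_force: [-0.6, -0.3, -0.4]
finger_gap: 0.0008
grip_force: 0.0
```

Run:
```python
from h import *
s=bot.observe();print(s['clock'],s['ee_pos'],s['ft_force'])
a=bot.snapshot("scene")[140:240,280:413,::-1];b=bot.snapshot("side")[150:250,240:373,::-1]
cv2.imwrite("pics/c2.png",np.hstack([cv2.resize(x,(400,300),interpolation=cv2.INTER_CUBIC) for x in(a,b)]))
```

```text
3.45 [0.5374 0.0888 0.1437] [-0.595  -0.3285 -0.4437]
```

View pics/c2.png

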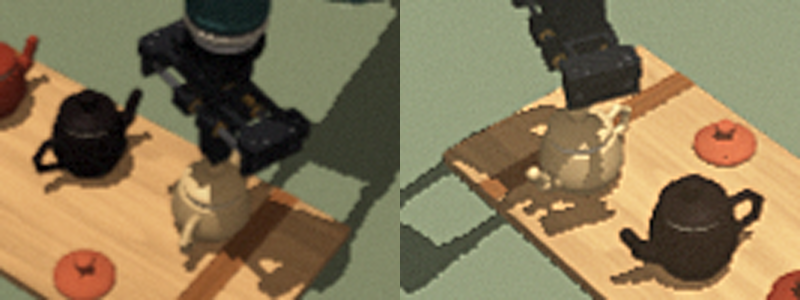

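The fingertips are over the buff knob in both views (knob hidden by them), with about 10 mm left to contact.

{"api": "play_rows", "payload": {
  "series": [
    [[0,0,0.1],0,255],
    [[0,0,0.1],0,255],
    [[0,0,0.1],0,255],
    [[0,0,0.05],0,255],
    [[0,0,0],0,255]
  ]
}}

```text
clock: 4.18
ee_pos: [0.5369, 0.0887, 0.1326]
ee_rot: [-3.142, -0.0, 2.723]
ft_force: [-0.1, -0.0, 1.8]
finger_gap: 0.0004
grip_force: 0.6
```

{"api": "play_rows", "payload": {
  "series": [
    [[0,0,0.04],0,255],
    [[0,0,0.04],0,255],
    [[0,0,0.04],0,255],
    [[0,0,0],0,255]
  ]
}}

```text
clock: 4.68
ee_pos: [0.537, 0.0887, 0.1288]
ee_rot: [-3.142, 0.0, 2.723]
ft_force: [-0.5, 0.1, 1.7]
finger_gap: 0.0006
grip_force: 1.0
```

{"api": "play_rows", "payload": {
  "series": [
    [[0,0,0.03],0,255],
    [[0,0,0.02],0,255],
    [[0,0,0],0,255]
  ]
}}

```text
clock: 5.05
ee_pos: [0.537, 0.0887, 0.1274]
ee_rot: [-3.142, 0.0, 2.723]
ft_force: [-0.7, -0.4, 1.9]
finger_gap: 0.0004
grip_force: 1.2
```

{"api": "play_rows", "payload": {
  "series": [
    [[0,0,0.015],0,255],
    [[0,0,0],0,255]
  ]
}}

```text
clock: 5.3
ee_pos: [0.537, 0.0887, 0.1273]
ee_rot: [3.142, 0.0, 2.723]
ft_force: [-1.2, -0.7, 5.7]
finger_gap: 0.0006
grip_force: 2.4
```

{"api": "play_rows", "payload": {
  "series": [
    [[0,0,0.01],0,255],
    [[0,0,0],0,255]
  ]
}}

```text
clock: 5.55
ee_pos: [0.5371, 0.0887, 0.1273]
ee_rot: [3.141, 0.0, 2.723]
ft_force: [-2.8, -0.6, 6.1]
finger_gap: 0.0005
grip_force: 3.1
```

{"api": "play_rows", "payload": {
  "series": [
    [[0,0,0.01],0,255],
    [[0,0,0],0,255]
  ]
}}

```text
clock: 5.8
ee_pos: [0.5371, 0.0887, 0.1272]
ee_rot: [3.141, 0.0, 2.723]
ft_force: [-1.6, -0.3, 8.1]
finger_gap: 0.0003
grip_force: 3.7
```

Buff seated at about 8 N. Lifting and moving above the red pot.

{"api": "play_rows", "payload": {
  "series": [
    [[0,0,-0.5],0,255],
    [[0,0,-0.9],0,255],
    [[0,0,-1],0,255],
    [[0,0,-1],0,255],
    [[0,0,-0.9],0,255]
  ]
}}

```text
clock: 6.42
ee_pos: [0.5372, 0.0888, 0.257]
ee_rot: [3.141, 0.001, 2.723]
ft_force: [0.4, -0.4, 0.2]
finger_gap: 0.0006
grip_force: 0.0
```

{"api": "play_rows", "payload": {
  "series": [
    [[-0.36,-0.95,0],0,255],
    [[-0.36,-0.95,0],0,255],
    [[-0.36,-0.95,0],0,255],
    [[-0.36,-0.95,0],0,255],
    [[-0.36,-0.95,0],0,255]
  ]
}}

```text
clock: 7.05
ee_pos: [0.5284, -0.0643, 0.2559]
ee_rot: [3.141, 0.001, 2.723]
ft_force: [-0.3, 0.4, 0.6]
finger_gap: 0.0004
grip_force: 0.0
```

{"api": "play_rows", "payload": {
  "series": [
    [[-0.36,-0.95,0],0,255],
    [[-0.36,-0.95,0],0,255],
    [[-0.36,-0.95,0],0,255],
    [[-0.36,-0.95,0],0,255],
    [[-0.36,-0.95,0],0,255]
  ]
}}

```text
clock: 7.68
ee_pos: [0.5198, -0.2166, 0.2559]
ee_rot: [3.141, 0.001, 2.723]
ft_force: [0.8, 0.4, -1.0]
finger_gap: 0.0005
grip_force: 0.0
```

{"api": "play_rows", "payload": {
  "series": [
    [[0,0,0],0,255],
    [[0,0,0],0,255]
  ]
}}

```text
clock: 7.92
ee_pos: [0.5197, -0.2151, 0.2555]
ee_rot: [3.141, -0.0, 2.722]
ft_force: [1.3, 0.2, 0.1]
finger_gap: 0.0004
grip_force: 0.0
```

Run:
```python
from h import *
s=bot.observe();im=bot.snapshot("wrist");cv2.imwrite("pics/w3.png",im[100:300,180:446,::-1].repeat(3,0).repeat(3,1))
print(s['clock'],s['ee_pos'],s['ee_rot'],s['ft_force'],s['joints'])
```

```text
7.925 [ 0.5197 -0.2151  0.2555] [ 3.141  -0.0001  2.7224] [1.3094 0.1781 0.0736] [-0.4371  0.0554  1.8537  0.0007  1.2327 -1.5889]
```

View pics/w3.png

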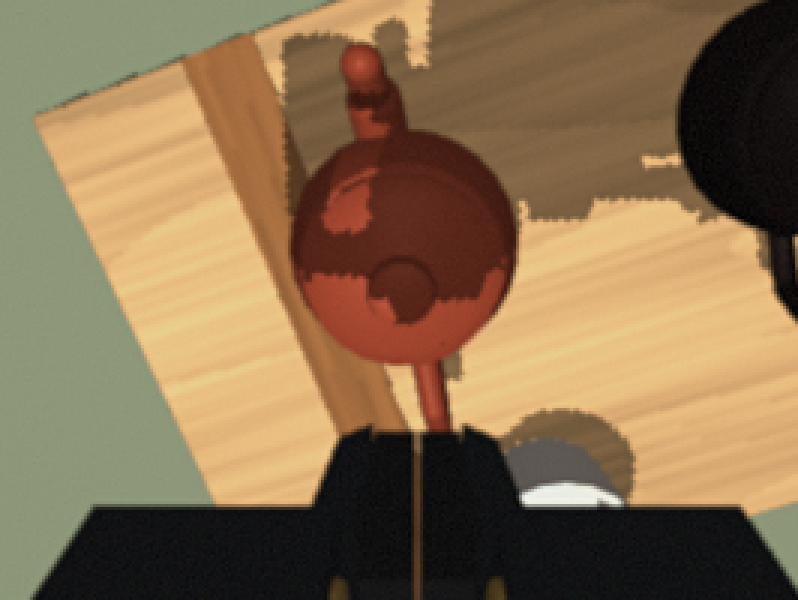

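Red knob is at crop (403,291), which is pixel (314.3,197).

Run:
```python
from h import *
p=ray((314.3,197),.118);print(p,go([p[0],p[1],.145]))
```

```text
[ 0.5182 -0.2187  0.118 ] [-0.0062 -0.1421  3.683 ]
```

{"api": "play_rows", "payload": {
  "series": [
    [[0,-0.12,0.9],0,255],
    [[0,0,0.9],0,255],
    [[0,0,0.9],0,255],
    [[0,0,0.6],0,255],
    [[0,0,0.2],0,255]
  ]
}}

```text
clock: 8.6
ee_pos: [0.5178, -0.2179, 0.1493]
ee_rot: [3.141, -0.002, 2.724]
ft_force: [0.4, -0.7, 0.2]
finger_gap: 0.0006
grip_force: 0.0
```

{"api": "play_rows", "payload": {
  "series": [
    [[0,0,0.1],0,255],
    [[0,0,0.05],0,255],
    [[0,0,0],0,255]
  ]
}}

```text
clock: 8.98
ee_pos: [0.5187, -0.2191, 0.1467]
ee_rot: [-3.142, 0.001, 2.723]
ft_force: [0.3, 0.5, 0.7]
finger_gap: 0.0002
grip_force: 0.0
```

{"api": "play_rows", "payload": {
  "series": [
    [[0,0,0.1],0,255],
    [[0,0,0.1],0,255],
    [[0,0,0.05],0,255],
    [[0,0,0.04],0,255],
    [[0,0,0],0,255]
  ]
}}

```text
clock: 9.6
ee_pos: [0.5183, -0.2189, 0.1374]
ee_rot: [-3.141, 0.0, 2.723]
ft_force: [-0.3, -0.3, 3.1]
finger_gap: 0.0005
grip_force: 1.2
```

{"api": "play_rows", "payload": {
  "series": [
    [[0,0,0.04],0,255],
    [[0,0,0.04],0,255],
    [[0,0,0],0,255]
  ]
}}

```text
clock: 9.98
ee_pos: [0.5183, -0.2189, 0.1347]
ee_rot: [-3.142, 0.0, 2.723]
ft_force: [-0.5, 0.0, 2.1]
finger_gap: 0.0002
grip_force: 1.0
```

{"api": "play_rows", "payload": {
  "series": [
    [[0,0,0.03],0,255],
    [[0,0,0.015],0,255],
    [[0,0,0],0,255]
  ]
}}

```text
clock: 10.35
ee_pos: [0.5183, -0.2189, 0.1335]
ee_rot: [-3.142, 0.0, 2.723]
ft_force: [-1.6, 0.2, 2.2]
finger_gap: 0.0004
grip_force: 1.2
```

{"api": "play_rows", "payload": {
  "series": [
    [[0,0,0.015],0,255],
    [[0,0,0],0,255]
  ]
}}

```text
clock: 10.6
ee_pos: [0.5183, -0.2189, 0.1333]
ee_rot: [-3.142, 0.0, 2.723]
ft_force: [-1.3, 1.4, 4.2]
finger_gap: 0.0002
grip_force: 2.3
```

{"api": "play_rows", "payload": {
  "series": [
    [[0,0,0.015],0,255],
    [[0,0,0],0,255]
  ]
}}

```text
clock: 10.85
ee_pos: [0.5184, -0.2189, 0.1332]
ee_rot: [-3.142, 0.0, 2.723]
ft_force: [-3.2, -0.4, 7.0]
finger_gap: 0.0007
grip_force: 3.3
```

{"api": "play_rows", "payload": {
  "series": [
    [[0,0,0.01],0,255],
    [[0,0,0],0,255]
  ]
}}

```text
clock: 11.1
ee_pos: [0.5185, -0.219, 0.1332]
ee_rot: [-3.142, 0.0, 2.723]
ft_force: [-1.7, 1.1, 7.6]
finger_gap: 0.0004
grip_force: 3.9
```

Red seated. Lifting and moving above the dark pot.

{"api": "play_rows", "payload": {
  "series": [
    [[0,0,-0.5],0,255],
    [[0,0,-0.9],0,255],
    [[0,0,-1],0,255],
    [[0,0,-1],0,255],
    [[0,0,-0.8],0,255]
  ]
}}

```text
clock: 11.72
ee_pos: [0.5187, -0.2189, 0.2601]
ee_rot: [3.141, 0.002, 2.723]
ft_force: [0.5, -0.1, -0.7]
finger_gap: 0.0005
grip_force: 0.0
```

{"api": "play_rows", "payload": {
  "series": [
    [[0.35,0.95,0],0,255],
    [[0.35,0.95,0],0,255],
    [[0.35,0.95,0],0,255],
    [[0.35,0.95,0],0,255],
    [[0.35,0.95,0],0,255]
  ]
}}

```text
clock: 12.35
ee_pos: [0.5283, -0.0663, 0.2586]
ee_rot: [3.141, 0.001, 2.723]
ft_force: [0.2, -0.5, -1.0]
finger_gap: 0.0006
grip_force: 0.0
```

{"api": "play_rows", "payload": {
  "series": [
    [[0,0,0],0,255],
    [[0,0,0],0,255]
  ]
}}

```text
clock: 12.6
ee_pos: [0.5283, -0.0677, 0.2585]
ee_rot: [-3.141, 0.0, 2.723]
ft_force: [0.2, 0.1, 0.4]
finger_gap: 0.0007
grip_force: 0.0
```

Run:
```python
from h import *
s=bot.observe();im=bot.snapshot("wrist")[100:300,180:446,::-1].repeat(3,0).repeat(3,1)
cv2.imwrite("pics/w4.png",(255*(im/255.)**.45).astype(np.uint8))
print(s['clock'],s['ee_pos'],s['ee_rot'],s['ft_force'])
```

```text
12.6 [ 0.5283 -0.0677  0.2585] [-3.1412  0.0004  2.7233] [0.1541 0.1261 0.3977]
```

View pics/w4.png

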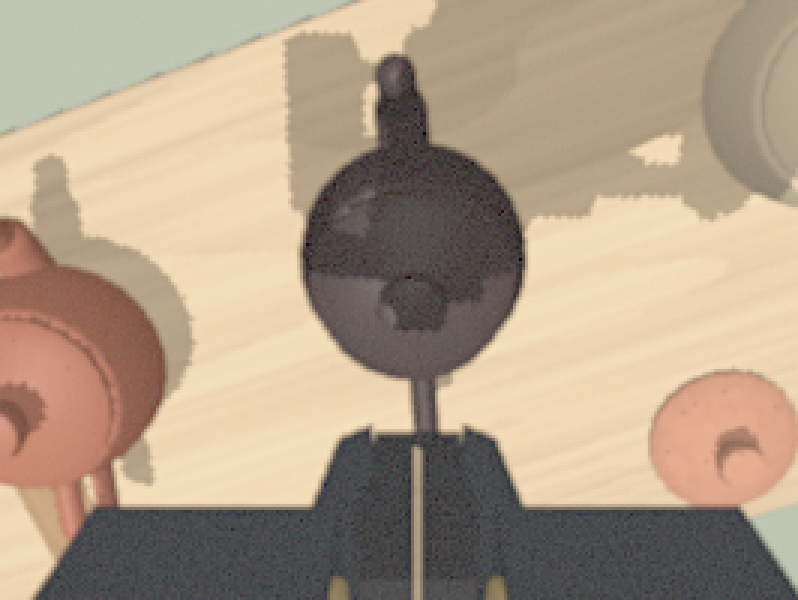

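Dark knob is at crop (414,306), which is pixel (318,202).

Run:
```python
from h import *
p=ray((318,202),.124);print(p,go([p[0],p[1],.151]))
```

```text
[ 0.5316 -0.0705  0.124 ] [-0.1334 -0.0308  3.5809]
```

{"api": "play_rows", "payload": {
  "series": [
    [[-0.13,-0.04,0.9],0,255],
    [[0,0,0.9],0,255],
    [[0,0,0.9],0,255],
    [[0,0,0.5],0,255],
    [[0,0,0.2],0,255]
  ]
}}

```text
clock: 13.28
ee_pos: [0.5309, -0.0706, 0.1555]
ee_rot: [-3.141, -0.001, 2.722]
ft_force: [0.1, 0.6, -0.5]
finger_gap: 0.0005
grip_force: 0.0
```

{"api": "play_rows", "payload": {
  "series": [
    [[0,0,0.1],0,255],
    [[0,0,0.05],0,255],
    [[0,0,0],0,255]
  ]
}}

```text
clock: 13.65
ee_pos: [0.5318, -0.0701, 0.1525]
ee_rot: [3.141, 0.001, 2.723]
ft_force: [-0.7, -0.5, 0.2]
finger_gap: 0.0004
grip_force: 0.0
```

Home is expected near TCP z 0.1392.

{"api": "play_rows", "payload": {
  "series": [
    [[0,0,0.1],0,255],
    [[0,0,0.1],0,255],
    [[0,0,0.05],0,255],
    [[0,0,0.04],0,255],
    [[0,0,0],0,255]
  ]
}}

```text
clock: 14.28
ee_pos: [0.5313, -0.07, 0.1432]
ee_rot: [3.142, -0.0, 2.723]
ft_force: [-0.4, -0.7, 2.2]
finger_gap: 0.0004
grip_force: 1.2
```

{"api": "play_rows", "payload": {
  "series": [
    [[0,0,0.04],0,255],
    [[0,0,0.04],0,255],
    [[0,0,0],0,255]
  ]
}}

```text
clock: 14.65
ee_pos: [0.5313, -0.07, 0.1405]
ee_rot: [3.142, -0.0, 2.723]
ft_force: [-1.2, 1.0, 1.3]
finger_gap: 0.0004
grip_force: 1.0
```

{"api": "play_rows", "payload": {
  "series": [
    [[0,0,0.02],0,255],
    [[0,0,0.015],0,255],
    [[0,0,0],0,255]
  ]
}}

```text
clock: 15.02
ee_pos: [0.5313, -0.07, 0.1396]
ee_rot: [3.142, -0.0, 2.723]
ft_force: [-0.9, 0.4, 3.3]
finger_gap: 0.0
grip_force: 1.3
```

{"api": "play_rows", "payload": {
  "series": [
    [[0,0,0.015],0,255],
    [[0,0,0],0,255]
  ]
}}

```text
clock: 15.28
ee_pos: [0.5314, -0.07, 0.1393]
ee_rot: [3.142, 0.0, 2.723]
ft_force: [-1.5, 1.3, 3.2]
finger_gap: 0.0006
grip_force: 1.9
```

{"api": "play_rows", "payload": {
  "series": [
    [[0,0,0.015],0,255],
    [[0,0,0],0,255]
  ]
}}

```text
clock: 15.52
ee_pos: [0.5315, -0.0701, 0.1392]
ee_rot: [3.142, 0.0, 2.723]
ft_force: [-2.0, 0.1, 5.7]
finger_gap: 0.0005
grip_force: 2.9
```

{"api": "play_rows", "payload": {
  "series": [
    [[0,0,0.005],0,255],
    [[0,0,0],0,255]
  ]
}}

```text
clock: 15.78
ee_pos: [0.5315, -0.0701, 0.1393]
ee_rot: [3.142, 0.0, 2.723]
ft_force: [-2.1, 1.5, 7.8]
finger_gap: 0.0004
grip_force: 3.3
```

Dark seated at 7.8 N. Retracting.

{"api": "play_rows", "payload": {
  "series": [
    [[0,0,-0.5],0,255],
    [[0,0,-0.9],0,255],
    [[0,0,-0.9],0,255],
    [[0,0,-0.9],0,255],
    [[0,0,-0.5],0,255]
  ]
}}

```text
clock: 16.4
ee_pos: [0.5322, -0.0703, 0.2517]
ee_rot: [3.141, 0.003, 2.723]
ft_force: [-0.1, -0.1, 0.6]
finger_gap: 0.0005
grip_force: 0.0
```

{"api": "play_rows", "payload": {
  "series": [
    [[0,0,0],0,255],
    [[0,0,0],0,255],
    [[0,0,0],0,255],
    [[0,0,0],0,255]
  ]
}}

```text
clock: 16.9
ee_pos: [0.5309, -0.07, 0.2486]
ee_rot: [-3.141, -0.002, 2.723]
ft_force: [-0.1, -0.2, -0.5]
finger_gap: 0.0007
grip_force: 0.0
```

Run:
```python
from h import *
s=bot.observe();print(s['clock'],s['ee_pos'],s['ft_force'],abs(s['joint_vel']).max())
a=bot.snapshot("scene")[140:240,250:383,::-1];b=bot.snapshot("side")[175:275,280:413,::-1]
cv2.imwrite("pics/c5.png",np.hstack([cv2.resize(x,(400,300),interpolation=cv2.INTER_CUBIC) for x in(a,b)]))
```

```text
16.9 [ 0.5309 -0.07    0.2486] [-0.0974 -0.2233 -0.4557] 0.006117451961111812
```

View pics/c5.png

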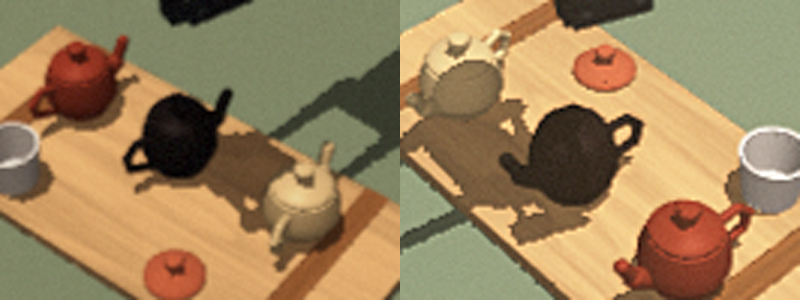

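The pots stand in their starting pixels, with the knobs about 2 px lower (buff side knob at crop (57,43), red at (286,211)). The pale plug gaps are gone.

```bash
python3 -c "from cell import bot;print(bot.hand_in())"
```

```text
the job is handed in; nothing more can be done
None
```

I pressed all three lids home in order (buff, red, dark) at about 8 N each, nothing visibly shifted in the last pictures, and I handed the job in at about 17 s; it returned no verdict.

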